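# Snap the marker pen into the empty place of the clip rack

### The job

Put the marker pen back in the tool rack: lay it over the one empty pair of spring clips and press it straight down until both clips have snapped over it and it lies fully home on their pads, then let go of it. Either end of the pen may point forward.

Things in the scene. Friction and masses are not known exactly. Their poses are not given: they have to be found in the camera images.
- marker_center (a point): The loose marker pen: straight, white with a black cap, 141 mm long, 13 mm thick, about 20 g, lying on the bench among other slim tools (a screwdriver, a test probe). The point is the pen's centre, half-way along and half-way up (7 mm above the bench at the start); its y axis runs along the pen, z up at the start. Grip it across its thickness near the middle.
- rack: The clip rack, fixed to the bench: dark base plate 114 x 210 x 6 mm, two aluminium rails across it, tops 30 mm above the bench, and three places side by side 70 mm apart; tweezers and a pencil fill two, any one may be the empty one. Between the rails the fingers have room down to the plate. Origin: centre of the underside; y along the rails, x along the held tools, z up.
- free_place (a point): Where the pen's centre lies when home in the empty place, 43 mm above the bench; x along the held pen, y across, z up. Two steel spring clips, 42 mm either side along x, each 10 mm wide: lips 24 mm apart at the top, 24 mm above the point, narrowing to a 9 mm throat 9 mm above it. Pushing down takes about 8 N for both; they spread, then close over the pen as it meets pads 6.5 mm below the point.

How it is judged:
By the outcome, as a careful person would: the job done as asked, in the order asked, and still so for the second after the job is handed in, with the robot touching nothing.
It also fails if it takes over 38 s, if anything falls off the work surface, if the arm or the gripper's body presses on something with over 40 N, if the wrist force passes 120 N, or if a joint passes its speed limit or range.

### The arm

A 6-joint arm with a two-finger parallel gripper is mounted at the origin on a cart in front of the work surface, level with it; the furniture and walls round the work are solid. World frame = base frame: x ahead of the robot, y to its left, z up, the work surface at z = 0. Lengths are in m, angles in rad, forces in N, time in s.
With the tool pointing down it reaches from about 0.275 to 0.825 m from the base axis. Payload 4.9 kg.
Tool frame: the origin (TCP) lies where the fingers leave the gripper's body, on its centre line; the fingertips stand manip.nose_length ahead of it and the grasp point (between the pads) lies 54 mm ahead of it (manip.nose_length is the distance from the TCP to the fingertips, in m); z points along the fingers, y is the line along which they close (so a half turn about z gives the same grasp; the last joint's range is limited). The gripper opens to 85 mm and grips with 20 to 120 N. Pads are 22 mm wide; open, the fingers measure 114 mm over their backs; the gripper's body (76 mm by 85 mm) begins 54 mm behind the grasp point. The pads swing forward as they close: fully open they stand 13 mm farther back than shut.
Start: joints at [-1.449, 0.326, -0.193, 1.052, 0, 1.437], TCP at [0.139, -0.532, 0.304] pointing down, gripper open.
Joint ranges: [-2.65, 2.65], [-0.97, 1.79], [-1.3, 1.35], [-1.93, 2.1], [-1.47, 1.37], [-3.14, 3.14]. Speed limits (rad/s): [2.57, 2.57, 3.14, 3.14, 3.14, 3.14].

### API

Orientations are given as a unit quaternion [w, x, y, z].
In Python, from cell import manip gives the robot as it stands.
- The arm moves only by the tool send_rows, never from a script. Its argument "moves" is text: rows parted by semicolons, each of 6 numbers parted by spaces: the shift along the tool's x, y, z in cm, then the turn, a rotation vector about the tool's x, y, z in degrees. A call has exactly 10 rows; each row shifts and turns the commanded pose from where the row before left it, along the tool's axes as they then stand; what a row does not reach is not made up. A row lasts 1/12 s, in which the tool goes at most 41.7 mm and 7.16 degrees, less where a joint would pass 70% of its speed; a pose out of reach is approached as far as the arm can. A call with a gripper value outside its range is refused whole. "fingers" is the closure, from 0 (fully open) to 1 (shut), set as the call begins (left out, the last holds). The fingers move at their own pace and stop on an object; "grip_force" is the grip in N (left out, the last holds). Time passes only in rows, so rows that do not move let the fingers close, or fill a call up. It gives the time, the measured TCP pose, the force, the opening and the grip force at its end, in the units of the state.
- manip.state(): the state, without advancing time (a new reading comes with each control period).
- manip.read_camera(name): name is "scene" or "top" or "wrist"; returns a dict with "color" (400x640x3 uint8, red, green, blue), "fx", "fy", "cx", "cy" (pixels), "k1" (the pictures are not rectified: a ray, as slopes to the right and down, at radius r is drawn at 1 + k1 r^2 times it, then the intrinsics apply), "pose" (4x4, takes a point from camera to world coordinates); the wrist camera has in their place "T_tool_cam" (4x4, takes a point from camera to tool coordinates, whose origin is the TCP and whose axes are the flange's). Camera axes: x right, y up, looking along -z (the intrinsics and any distortion apply to the point x, -y, -z); pixel columns grow to the right and rows downward; lengths in m; the calibration is good to about 2 mm. A picture is of the moment at which its call begins: read the wrist's pose just before it. There is no depth.
- manip.job_done(): hands the job in; it is judged then, once.
The state is a dict: "clock": time; "q": joint angles; "dq": joint speeds; "joint_torque": joint torques, N m; "ee_pos": TCP position; "eef_rot": TCP orientation; "ft_force": force on the tool from outside, world axes, zero at the start; "ft_torque": the same for the moment, N m; "finger_gap": opening from 0.0 (shut) to 1.0 (fully open); "finger_force": force on a finger pad.
Only numpy, scipy, OpenCV 4.12 (cv2) and the standard library are available. Lean on these libraries where they do the work, as an engineer would, in place of code of your own. Each camera call takes 0.05 s, during which the arm holds its last target. There are 200 camera calls.

## Working session

There is one attempt and no reset: what is moved stays moved. The work goes in short steps, Python scripts to look and compute and a tool call to move; the robot and the scene stay as the last step left them, time stands still between calls to the robot, and variables do not carry over. Pictures are saved under pics/ and viewed, at most 10 in all, crops included, and the job is handed in when it is done.

Besides the shell and the picture viewer there is one more tool, called after "Request:" in YAML: its name, and indented under it one key for each argument. send_rows: Moves the arm, as the interface text tells. Its arguments: {"type":"object","properties":{"moves":{"type":"string"},"fingers":{"type":"number"},"grip_force":{"type":"number"}},"required":["moves"]}

```bash
mkdir -p pics; cat > h.py <<'E'
import numpy as np, cv2
from cell import manip
from scipy.spatial.transform import Rotation as R
def cam(n):
    s=manip.state(); c=manip.read_camera(n)
    if n=="wrist":
        T=np.eye(4); q=s["eef_rot"]; T[:3,:3]=R.from_quat([q[1],q[2],q[3],q[0]]).as_matrix(); T[:3,3]=s["ee_pos"]
        c["pose"]=T@np.array(c["T_tool_cam"])
    c["pose"]=np.array(c["pose"]); return c
def ray(c,u,v):
    K=np.array([[c["fx"],0,c["cx"]],[0,c["fy"],c["cy"]],[0,0,1.]])
    p=cv2.undistortPoints(np.array([[[u,v]]],float),K,np.array([c["k1"],0,0,0.]))[0,0]
    return c["pose"][:3,3], c["pose"][:3,:3]@np.array([p[0],-p[1],-1])
def onz(c,u,v,z):
    o,d=ray(c,u,v); return o+d*(z-o[2])/d[2]
def proj(c,P):
    q=np.linalg.inv(c["pose"])@np.append(P,1); x,y=q[0]/-q[2],-q[1]/-q[2]; f=1+c["k1"]*(x*x+y*y)
    return c["fx"]*x*f+c["cx"],c["fy"]*y*f+c["cy"]
def save(c,n): cv2.imwrite(f"pics/{n}.png",c["color"][:,:,::-1])
E
python3 - <<'E'
from h import *
import pickle
for n in("top","scene"):
    c=cam(n); save(c,n+"0"); pickle.dump(c,open(n+".pkl","wb")); print(n,c["pose"].round(3).tolist(),c["fx"],c["k1"])
s=manip.state(); print(s,manip.nose_length)
E
```

```text
top [[-0.008, 0.982, -0.19, 0.335], [-1.0, -0.006, 0.009, -0.005], [0.008, 0.19, 0.982, 0.889], [0.0, 0.0, 0.0, 1.0]] 363.1052275574074 -0.07310179854106608
scene [[-0.7, 0.346, -0.625, -0.051], [-0.714, -0.37, 0.595, 0.48], [-0.025, 0.862, 0.506, 0.481], [0.0, 0.0, 0.0, 1.0]] 470.46154500415264 -0.05155335625853489
{'clock': 0.1, 'q': array([-1.44918122e+00,  3.26872124e-01, -1.93477311e-01,  1.05199741e+00,
       -1.95249355e-05,  1.43659447e+00]), 'dq': array([-6.47870177e-05, -8.98510433e-04,  2.79356786e-03,  1.22587851e-03,
        8.57338051e-04,  1.03949968e-03]), 'joint_torque': array([ 2.04186626e-04, -4.44241762e+01,  2.63037050e+01,  7.95649365e-03,
       -1.36200661e-04, -1.22176377e-05]), 'ee_pos': array([ 0.1391258 , -0.53169382,  0.30318126]), 'eef_rot': array([-7.75307530e-04,  9.91830558e-01,  1.27559962e-01, -4.88329299e-06]), 'ft_force': array([0.42650287, 0.72499673, 0.8703096 ]), 'ft_torque': array([0.03908419, 0.02216163, 0.00063124]), 'finger_force': 0.0, 'finger_gap': 1.0017341152249837} 0.0726
```

View pics/top0.png

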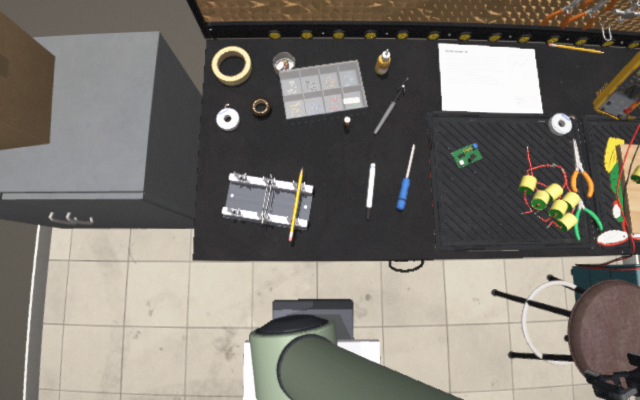

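View pics/scene0.png

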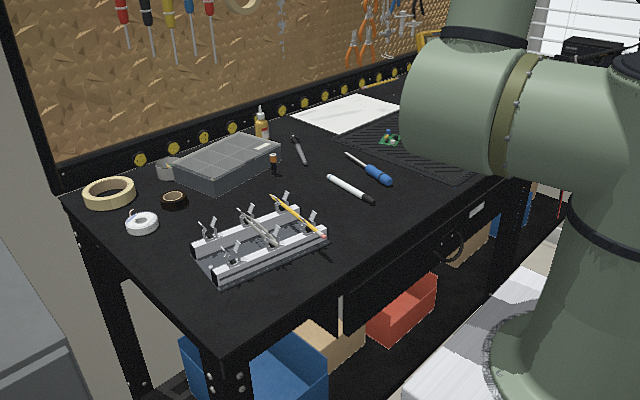

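The top view shows the pen lying from (372,163) to (367,220), with its white body up and its black cap toward the robot. In the rack (225–313, 172–228), the tweezers fill the middle place and the pencil the right one. That leaves the left place empty, around (240,196). Next I measure these roughly.

```bash
python3 - <<'E'
from h import *
import pickle
c=pickle.load(open("top.pkl","rb")); im=c["color"]
b=(im.min(2)>150).astype(np.uint8)
n,l,st,ce=cv2.connectedComponentsWithStats(b)
for i in range(1,n):
    x,y,w,h,a=st[i]
    if a>25 and 210<x<420 and 140<y<235: print(st[i],ce[i].round(1),cv2.minAreaRect(np.argwhere(l==i)[:,::-1].astype(np.float32)))
for p in[(372,163),(367.5,220)]: print("pen",onz(c,*p,.0065).round(4))
for p in[(229,174),(312,190),(223,209),(308,226)]: print("rail",onz(c,*p,.03).round(4))
cv2.imwrite("pics/z.png",cv2.resize(im[150:240,210:400,::-1],None,fx=4,fy=4,interpolation=cv2.INTER_CUBIC))
E
```

```text
[406 145   9  33  83] [410. 161.] ((409.99993896484375, 161.0), (2.386234998703003, 32.97343063354492), 12.52880859375)
[366 163   9  45 228] [370.6 185.4] ((370.6039733886719, 184.96041870117188), (5.174193382263184, 44.378658294677734), 5.7105937004089355)
[229 173  68  17 466] [262.8 181.2] ((262.4459533691406, 181.82432556152344), (68.55438232421875, 11.672327995300293), 9.462321281433105)
[301 182  12  11  90] [306.5 187.7] ((306.2155456542969, 187.663818359375), (12.474112510681152, 8.66622543334961), 23.198589324951172)
[222 206  70  19 513] [256.8 215.1] ((256.1717529296875, 215.56048583984375), (69.71147155761719, 11.292189598083496), 7.305759906768799)
[295 218  13   9  94] [300.8 221.9] ((301.0, 222.0), (12.0, 8.0), 0.0)
pen [ 0.5794 -0.154   0.0065]
pen [ 0.4353 -0.1376  0.0065]
rail [0.5473 0.1999 0.03  ]
rail [ 0.5062 -0.0024  0.03  ]
rail [0.4611 0.211  0.03  ]
rail [0.4194 0.0076 0.03  ]
```

View pics/z.png

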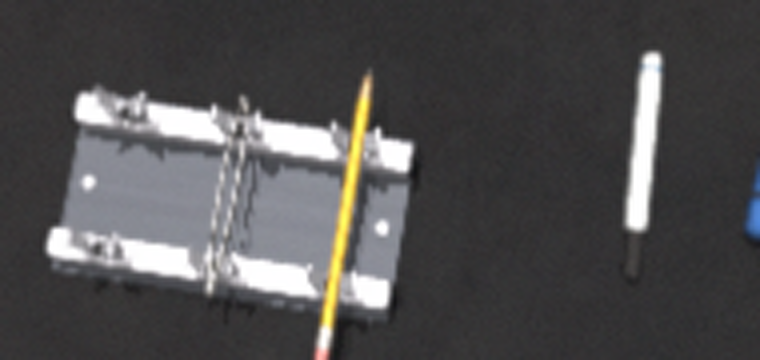

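The crop shows the empty place on the left: its clips are at about (120,108) and (103,247), with the pen at (652,55)–(632,275). The pen's centre is about (0.507, -0.146) with yaw -6.5° and length 0.145, which matches. The rack's yaw is about -11.5°. I'll move above the pen, then turn.

Request:
send_rows:
  moves: "3.24 -2 0 0 0 0;3.24 -2 0 0 0 0;3.24 -2 0 0 0 0;3.24 -2 0 0 0 0;3.24 -2 0 0 0 0;3.24 -2 0 0 0 0;3.24 -2 0 0 0 0;3.24 -2 0 0 0 0;3.24 -2 0 0 0 0;3.24 -2 0 0 0 0"

```text
clock: 0.93
ee_pos: [0.4028, -0.2549, 0.3037]
eef_rot: [-0.0, 0.992, 0.127, -0.0]
ft_force: [-0.8, -0.5, 0.3]
finger_gap: 1.0
finger_force: 0.0
```

Request:
send_rows:
  moves: "3.24 -2 0 0 0 0;3.24 -2 0 0 0 0;3.24 -2 0 0 0 0;3.24 -2 0 0 0 0;0 0 0 0 0 -7;0 0 0 0 0 -7;0 0 0 0 0 -7;0 0 0 0 0 -7;0 0 0 0 0 -7;0 0 0 0 0 -7"

```text
clock: 1.77
ee_pos: [0.507, -0.1462, 0.3034]
eef_rot: [-0.0, 0.879, 0.477, -0.0]
ft_force: [0.5, -0.1, 0.1]
finger_gap: 1.0
finger_force: 0.0
```

Request:
send_rows:
  moves: "0 0 0 0 0 -7;0 0 0 0 0 -7;0 0 0 0 0 -7;0 0 0 0 0 -7;0 0 0 0 0 -7;0 0 0 0 0 -7;0 0 0 0 0 -7;0 0 0 0 0 -7;0 0 0 0 0 -7;0 0 0 0 0 -7"

```text
clock: 2.6
ee_pos: [0.5069, -0.1463, 0.3035]
eef_rot: [-0.0, 0.446, 0.895, -0.0]
ft_force: [0.8, 0.2, 0.3]
finger_gap: 1.004
finger_force: 0.0
```

Request:
send_rows:
  moves: "0 0 0 0 0 -7;0 0 0 0 0 -7;0 0 0 0 0 -7;0 0 0 0 0 -7;0 0 0 0 0 -7;0 0 0 0 0 -7;0 0 0 0 0 -4.8;0 0 0 0 0 0;0 0 0 0 0 0;0 0 0 0 0 0"

```text
clock: 3.43
ee_pos: [0.507, -0.1464, 0.3037]
eef_rot: [-0.0, 0.058, 0.998, 0.0]
ft_force: [0.6, 0.0, -0.2]
finger_gap: 1.0
finger_force: 0.0
```

```bash
python3 - <<'E'
from h import *
import pickle
c=cam("wrist"); save(c,"w1"); pickle.dump(c,open("w1.pkl","wb")); print(c["pose"].round(3).tolist(),c["fx"],c["k1"])
s=manip.state(); print(s["clock"],s["q"].round(3),s["ee_pos"].round(4),s["eef_rot"].round(4))
for p in([.5794,-.154,.0065],[.4353,-.1376,.0065],[.507,-.146,.0065]): print(proj(c,p))
E
```

```text
[[0.116, -0.953, -0.281, 0.436], [0.993, 0.111, 0.034, -0.138], [-0.002, -0.283, 0.959, 0.374], [0.0, 0.0, 0.0, 1.0]] 278.8754771235695 -0.03670166838442052
3.4833 [-0.421  0.286 -0.25   1.035  0.    -0.305] [ 0.5071 -0.1464  0.3037] [-1.000e-04  5.780e-02  9.983e-01  1.000e-04]
(np.float64(324.0978632110761), np.float64(227.03573937125867))
(np.float64(323.8931374583237), np.float64(119.97252820142108))
(np.float64(323.82369576950794), np.float64(176.0957877516812))
```

View pics/w1.png

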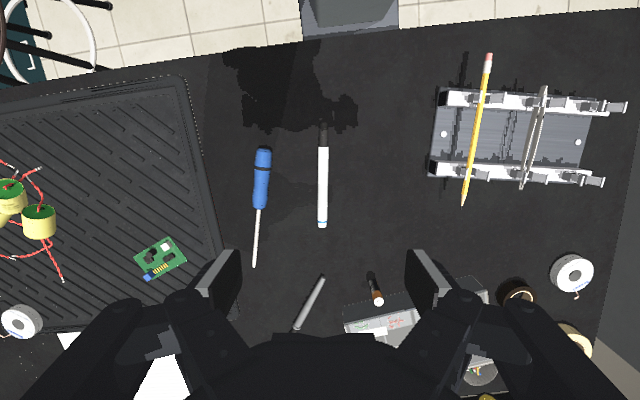

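The wrist view shows the pen at (323,122)–(322,228), about where it was predicted. The fingertips show at about (238,250) and (408,250), and the empty clips at the right end of the rack near (605,105) and (590,181). I'll refine the pen position and check the fingertip reach.

```bash
python3 - <<'E'
from h import *
import pickle
c=pickle.load(open("w1.pkl","rb")); im=c["color"]
b=(im.min(2)>140).astype(np.uint8); n,l,st,ce=cv2.connectedComponentsWithStats(b)
i=l[190,323]; print(st[i],ce[i],cv2.minAreaRect(np.argwhere(l==i)[:,::-1].astype(np.float32)))
y=np.argwhere(l==i); 
for v in(155,200,220): 
    x=y[y[:,0]==v][:,1]; print("pen",v,x.min(),x.max(),onz(c,(x.min()+x.max())/2,v,.0065).round(4))
print("tip",onz(c,322.5,228.5,.0065).round(4),"capend",onz(c,323.5,122,.0065).round(4))
T=np.array(c["T_tool_cam"]); d={**c,"pose":T}
for u,v,sy in((238,250,1),(408,250,1),(238,250,-1),(408,250,-1)):
    o,r=ray(d,u,v); t=(sy*.0425-o[1])/r[1]; print(sy,u,(o+t*r).round(4))
print(im[110:126,322:325].mean(2).round().T)
E
```

```text
[318 147  11  81 784] [322.46428571 184.88647959] ((323.0, 187.0), (80.0, 10.0), 90.0)
pen 155 318 328 [ 0.479  -0.1438  0.0065]
pen 200 318 327 [ 0.5398 -0.1516  0.0065]
pen 220 318 326 [ 0.5686 -0.1557  0.0065]
tip [ 0.5813 -0.1565  0.0065] capend [ 0.4377 -0.1384  0.0065]
1 238 [ 0.1337  0.0425 -0.1966]
1 408 [0.0088 0.0425 0.0577]
-1 238 [ 0.0101 -0.0425  0.055 ]
-1 408 [ 0.1335 -0.0425 -0.1963]
[[35. 38. 36. 35. 37. 36. 35. 36. 44. 38. 37. 37. 42. 52. 53. 51.]
 [39. 36. 35. 36. 37. 36. 37. 35. 36. 36. 36. 36. 43. 57. 59. 55.]
 [36. 38. 37. 35. 36. 35. 36. 34. 39. 36. 37. 38. 46. 53. 56. 54.]]
```

Request:
send_rows:
  moves: "-0.2 -0.1 2.5 0 0 0.8;0 0 2.5 0 0 0;0 0 2.5 0 0 0;0 0 2.5 0 0 0;0 0 2.5 0 0 0;0 0 2.5 0 0 0;0 0 2.5 0 0 0;0 0 2.5 0 0 0;0 0 1 0 0 0;0 0 0 0 0 0"
  fingers: 0.5
  grip_force: 40

```text
clock: 4.32
ee_pos: [0.5074, -0.1469, 0.0916]
eef_rot: [-0.002, 0.064, 0.998, 0.001]
ft_force: [-0.7, -0.3, 0.6]
finger_gap: 0.502
finger_force: 0.0
```

Request:
send_rows:
  moves: "0 0 0.4 0 0 0;0 0 0.4 0 0 0;0 0 0.4 0 0 0;0 0 0.3 0 0 0;0 0 0.2 0 0 0;0 0 0.2 0 0 0;0 0 0 0 0 0;0 0 0 0 0 0;0 0 0 0 0 0;0 0 0 0 0 0"

```text
clock: 5.15
ee_pos: [0.5091, -0.1477, 0.075]
eef_rot: [0.0, 0.064, 0.998, -0.0]
ft_force: [0.0, 0.1, 0.8]
finger_gap: 0.502
finger_force: 0.0
```

Request:
send_rows:
  moves: "0 0 0 0 0 0;0 0 0 0 0 0;0 0 0 0 0 0;0 0 0 0 0 0;0 0 0 0 0 0;0 0 0 0 0 0;0 0 0 0 0 0;0 0 0 0 0 0;0 0 0 0 0 0;0 0 0 0 0 0"
  fingers: 1

```text
clock: 5.98
ee_pos: [0.5092, -0.1478, 0.0751]
eef_rot: [0.0, 0.064, 0.998, -0.0]
ft_force: [-0.2, 0.3, 5.2]
finger_gap: 0.139
finger_force: 41.5
```

Request:
send_rows:
  moves: "0 0 -1 0 0 0;0 0 -3 0 0 0;0 0 -3.5 0 0 0;0 0 -3.5 0 0 0;0 0 -3 0 0 0;0.52 3.17 0 0 0 0;0.52 3.17 0 0 0 0;0.52 3.17 0 0 0 0;0.52 3.17 0 0 0 0;0.52 3.17 0 0 0 0"

```text
clock: 6.82
ee_pos: [0.5028, 0.0142, 0.2153]
eef_rot: [-0.0, 0.064, 0.998, 0.0]
ft_force: [0.8, 0.5, -0.2]
finger_gap: 0.132
finger_force: 40.8
```

Request:
send_rows:
  moves: "0.52 3.17 0 0 0 0;0.52 3.17 0 0 0 0;0.52 3.17 0 0 0 0;0.52 3.17 0 0 0 0;0.52 3.17 0 0 0 0;0 0 0 0 0 4.2;0 0 0 0 0 0;0 0 0 0 0 0;0 0 0 0 0 0;0 0 0 0 0 0"

```text
clock: 7.65
ee_pos: [0.498, 0.1724, 0.2149]
eef_rot: [-0.0, 0.101, 0.995, -0.0]
ft_force: [0.8, 0.7, -0.3]
finger_gap: 0.137
finger_force: 40.8
```

```bash
python3 - <<'E'
from h import *
import pickle
c=cam("wrist"); save(c,"w2"); pickle.dump(c,open("w2.pkl","wb"))
d=cam("scene"); pickle.dump(d,open("s2.pkl","wb"))
s=manip.state(); print(s["clock"],s["ee_pos"].round(4),s["eef_rot"].round(4),s["finger_gap"],s["ft_force"].round(1))
g=cv2.resize(d["color"][150:320,150:390,::-1],None,fx=3.2,fy=3.2,interpolation=cv2.INTER_CUBIC); cv2.imwrite("pics/s2.png",g); print(g.shape)
E
```

```text
7.75 [0.4981 0.1725 0.2149] [-0.      0.1011  0.9949 -0.    ] 0.13382071317560362 [-0.3 -0.1  0.1]
(544, 768, 3)
```

View pics/w2.png

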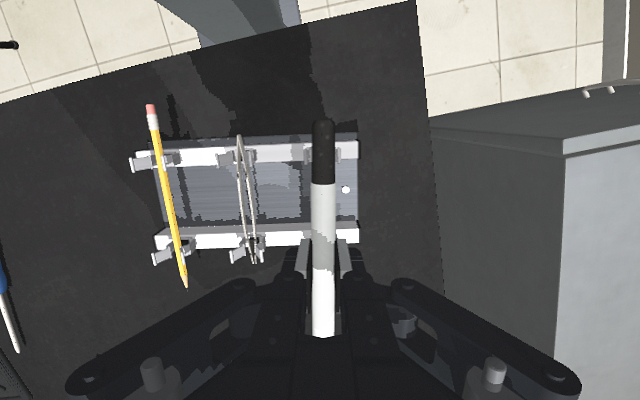

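View pics/s2.png

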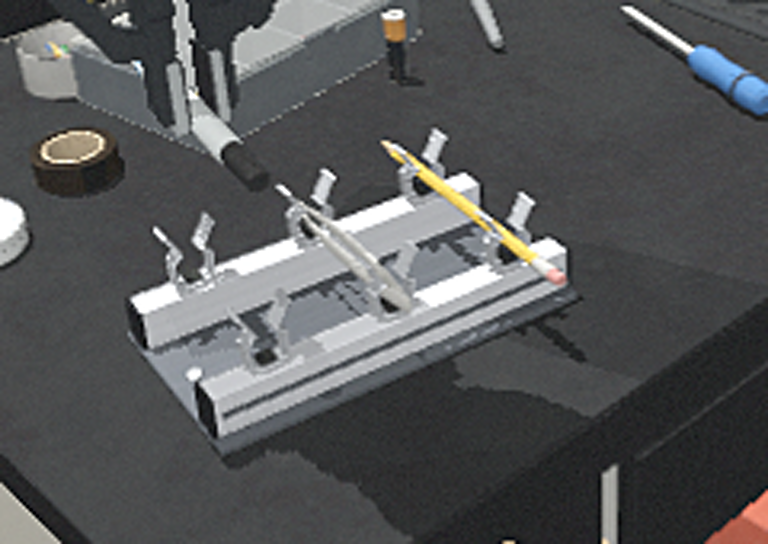

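The wrist view shows the pen held level along column ~323, over the empty place. The rail ends are at (358,140) and (358,243), with a plate screw at (345,189). In the scene crop the empty clips are at (190,255) and (265,320), clear below. Next I measure the rack from its screws and rails, and the pen in the grip.

```bash
python3 - <<'E'
from h import *
import pickle
w1,w2,tp=[pickle.load(open(f+".pkl","rb")) for f in("w1","w2","top")]
def comps(c,th,box,z,name,amin,amax):
    im=c["color"]; b=(im.min(2)>th).astype(np.uint8); n,l,st,ce=cv2.connectedComponentsWithStats(b)
    for i in range(1,n):
        u,v=ce[i]
        if amin<=st[i][4]<=amax and box[0]<u<box[1] and box[2]<v<box[3]: print(name,st[i],ce[i].round(1),onz(c,u,v,z).round(4))
comps(w1,140,(430,600,100,160),.006,"w1 dots",8,80)
comps(tp,140,(225,310,185,220),.006,"top dots",1,20)
comps(w2,140,(335,357,175,205),.006,"w2 dot",8,200)
# rails in w2: outer/inner edges in columns right of pen
g=w2["color"].astype(int).min(2)
for u in(210,225,285,295,343,350):
    v=np.where(g[125:260,u]>185)[0]+125; r=np.split(v,np.where(np.diff(v)>3)[0]+1)
    print(u,[(a[0],a[-1],onz(w2,u,a[0]-.5,.03)[:2].round(4).tolist(),onz(w2,u,a[-1]+.5,.03)[:2].round(4).tolist()) for a in r if len(a)>4])
# pen
for v in(190,205,300,325):
    x=np.where(g[v,305:345]>100)[0]+305; print("pen",v,x.min(),x.max(),onz(w2,(x.min()+x.max())/2,v,.146).round(4))
zp=.146
print("capend",onz(w2,323,118,zp).round(4),"tip",onz(w2,323,338,zp).round(4))
E
```

```text
w1 dots [592 102   7   3  10] [595.8 102.4] [0.4503 0.2144 0.006 ]
w1 dots [517 114  14   6  40] [521.9 116.1] [0.4581 0.1161 0.006 ]
w1 dots [515 122   7   8  23] [517.8 124.8] [0.4685 0.1114 0.006 ]
w1 dots [522 124   7   4  16] [524.8 125.6] [0.4704 0.1207 0.006 ]
w1 dots [504 132   5  16  35] [506.1 139.7] [0.4861 0.097  0.006 ]
w1 dots [503 136   1   8   8] [503.  139.5] [0.4854 0.0927 0.006 ]
w1 dots [575 139   7   7  34] [578.  141.8] [0.499  0.1962 0.006 ]
w1 dots [504 149   1   8   8] [504.  152.5] [0.5026 0.0951 0.006 ]
w1 dots [508 148  14  11  62] [514.9 154. ] [0.5062 0.1101 0.006 ]
top dots [282 194   1   1   1] [282. 194.] [0.5014 0.072  0.006 ]
top dots [285 194   3   3   4] [286.  194.8] [0.4994 0.0621 0.006 ]
top dots [289 195   2   1   2] [289.5 195. ] [0.4987 0.0534 0.006 ]
top dots [237 197   1   1   1] [237. 197.] [0.4945 0.1834 0.006 ]
top dots [293 197   2   4   5] [293.8 198.2] [0.4906 0.0427 0.006 ]
top dots [274 199  10   5  19] [278.4 200.8] [0.4844 0.0808 0.006 ]
top dots [308 198   1   1   1] [308. 198.] [0.4909 0.0077 0.006 ]
top dots [309 200   1   1  
[... 794 characters left out ...]
, (np.int64(231), np.int64(245), [0.5222, 0.1287], [0.5379, 0.1248])]
295 [(np.int64(231), np.int64(244), [0.5241, 0.1383], [0.5388, 0.1349])]
343 [(np.int64(142), np.int64(158), [0.4492, 0.2001], [0.4642, 0.1974]), (np.int64(187), np.int64(192), [0.49, 0.1926], [0.4957, 0.1915]), (np.int64(229), np.int64(238), [0.5315, 0.185], [0.542, 0.183])]
350 [(np.int64(142), np.int64(158), [0.4505, 0.2063], [0.4655, 0.2036]), (np.int64(229), np.int64(242), [0.5329, 0.1917], [0.5476, 0.1891])]
pen 190 310 344 [0.4619 0.1815 0.146 ]
pen 205 310 344 [0.4698 0.1799 0.146 ]
pen 300 312 334 [0.526  0.1663 0.146 ]
pen 325 312 334 [0.5434 0.1627 0.146 ]
capend [0.4267 0.1866 0.146 ] tip [0.5529 0.1608 0.146 ]
```

```bash
python3 - <<'E'
from h import *
import pickle
w1,w2,tp,s0,s2=[pickle.load(open(f+".pkl","rb")) for f in("w1","w2","top","scene","s2")]
f=lambda x,y:(150+x/3.2,150+y/3.2)
A=[onz(s2,*f(*p),.067) for p in((157,232),(208,215),(240,318),(283,293))]
a,b=(A[0]+A[1])/2,(A[2]+A[3])/2
print("lips",[x[:2].round(4).tolist() for x in A],np.linalg.norm(A[0]-A[1]),np.linalg.norm(A[2]-A[3]))
print("clips",a.round(4),b.round(4),"mid",((a+b)/2).round(4),"sep",np.linalg.norm(a-b),np.degrees(np.arctan2(*(a-b)[[1,0]])))
# dots
for n,c,ps in(("top",tp,((232,195.5),(305.25,206.75))),("w1",w1,((578,141.8),(444,133))),("scene",s2,(f(195,374),))):
    D=[onz(c,*p,.007) for p in ps]; print(n,[d.round(4).tolist() for d in D])
    if len(D)>1:
        m=(D[0]+D[1])/2; e=(D[0]-D[1]); L=np.linalg.norm(e); print("  centre",m.round(4),"sep",L,"yaw",np.degrees(np.arctan2(-e[0],e[1])),"free",(m+e/L*.07).round(4))
# scene rail-top corners (z .03): far-left end, near-left end, near-right
for p in((130,298),(196,382),(208,377),(468,176),(565,243)): print(p,onz(s2,*f(*p),.03).round(4))
E
```

```text
lips [[0.5382, 0.1796], [0.5327, 0.1526], [0.4477, 0.1924], [0.4492, 0.1667]] 0.02754563349211526 0.0256996790897905
clips [0.5355 0.1661 0.067 ] [0.4485 0.1796 0.067 ] mid [0.492  0.1728 0.067 ] sep 0.08801722258859034 -8.785854884582422
top [[0.4981, 0.1958, 0.007], [0.469, 0.0145, 0.007]]
  centre [0.4836 0.1051 0.007 ] sep 0.18361120124470992 yaw -9.13737043716065 free [0.4947 0.1742 0.007 ]
w1 [[0.4989, 0.1953, 0.007], [0.4686, 0.0142, 0.007]]
  centre [0.4837 0.1048 0.007 ] sep 0.18358525418021635 yaw -9.48736274475562 free [0.4953 0.1738 0.007 ]
scene [[0.4976, 0.1938, 0.007]]
(130, 298) [0.5478 0.1963 0.03  ]
(196, 382) [0.4655 0.2108 0.03  ]
(208, 377) [0.4645 0.2046 0.03  ]
(468, 176) [ 0.5096 -0.0045  0.03  ]
(565, 243) [0.4209 0.0064 0.03  ]
```

Request:
send_rows:
  moves: "0.3 0.05 0 0 0 -2.2;0 0 1 0 0 0;0 0 1 0 0 0;0 0 1 0 0 0;0 0 1 0 0 0;0 0 1 0 0 0;0 0 0.8 0 0 0;0 0 0.4 0 0 0;0 0 0 0 0 0;0 0 0 0 0 0"
  grip_force: 60

```text
clock: 8.58
ee_pos: [0.4951, 0.1745, 0.1526]
eef_rot: [-0.0, 0.081, 0.997, -0.0]
ft_force: [-0.6, -0.2, -0.2]
finger_gap: 0.127
finger_force: 64.0
```

```bash
python3 - <<'E'
from h import *
c=cam("wrist"); d=cam("scene")
s=manip.state(); print(s["clock"],s["ee_pos"].round(4),s["eef_rot"].round(4),s["ft_force"].round(1))
a=cv2.resize(d["color"][180:290,170:300,::-1],(600,508),interpolation=cv2.INTER_CUBIC)
b=cv2.resize(c["color"][100:350,240:400,::-1],None,fx=2,fy=2)[:500]
o=np.zeros((508,780,3),np.uint8); o[:,:460]=a[:,:460]; o[:500,460:780]=b[:,:320]; cv2.imwrite("pics/m3.png",o)
E
```

```text
8.6833 [0.4955 0.1746 0.1533] [4.000e-04 8.140e-02 9.967e-01 1.000e-04] [0.1 0.5 0.5]
```

View pics/m3.png

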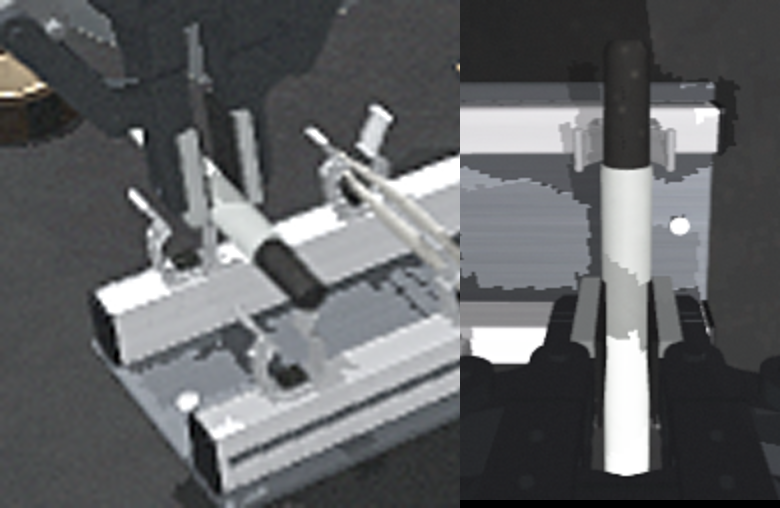

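The wrist half shows the near clip's lips at columns 578 and 670, centred at 624, and the pen at 627. That is aligned to within about 1 mm, so I press down.

Request:
send_rows:
  moves: "0 0 0.4 0 0 0;0 0 0.4 0 0 0;0 0 0.4 0 0 0;0 0 0.4 0 0 0;0 0 0.3 0 0 0;0 0 0.3 0 0 0;0 0 0 0 0 0;0 0 0 0 0 0;0 0 0 0 0 0;0 0 0 0 0 0"
  grip_force: 100

```text
clock: 9.52
ee_pos: [0.4953, 0.1744, 0.1311]
eef_rot: [0.0, 0.082, 0.997, -0.0]
ft_force: [-0.1, -0.6, -0.6]
finger_gap: 0.107
finger_force: 98.5
```

Request:
send_rows:
  moves: "0 0 0.2 0 0 0;0 0 0.2 0 0 0;0 0 0.2 0 0 0;0 0 0.2 0 0 0;0 0 0.2 0 0 0;0 0 0.2 0 0 0;0 0 0.2 0 0 0;0 0 0.1 0 0 0;0 0 0.1 0 0 0;0 0 0 0 0 0"

```text
clock: 10.35
ee_pos: [0.4947, 0.1744, 0.1151]
eef_rot: [-0.0, 0.081, 0.997, -0.0]
ft_force: [-3.6, -1.0, 5.3]
finger_gap: 0.104
finger_force: 99.1
```

Request:
send_rows:
  moves: "0 0 0.1 0 0 0;0 0 0.1 0 0 0;0 0 0.1 0 0 0;0 0 0.1 0 0 0;0 0 0 0 0 0;0 0 0 0 0 0;0 0 0 0 0 0;0 0 0 0 0 0;0 0 0 0 0 0;0 0 0 0 0 0"

```text
clock: 11.18
ee_pos: [0.4946, 0.1746, 0.1143]
eef_rot: [0.0, 0.081, 0.997, 0.0]
ft_force: [-12.8, -2.4, 35.2]
finger_gap: 0.106
finger_force: 103.1
```

```bash
python3 - <<'E'
from h import *
c=cam("wrist"); d=cam("scene")
a=cv2.resize(d["color"][180:290,170:300,::-1],(600,508),interpolation=cv2.INTER_CUBIC)
b=cv2.resize(c["color"][100:350,240:400,::-1],None,fx=2,fy=2)[:500]
o=np.zeros((508,780,3),np.uint8); o[:,:460]=a[:,:460]; o[:500,460:780]=b[:,:320]; cv2.imwrite("pics/m4.png",o)
print(manip.state()["ft_torque"].round(2))
E
```

```text
[-0.62  2.24  0.01]
```

View pics/m4.png

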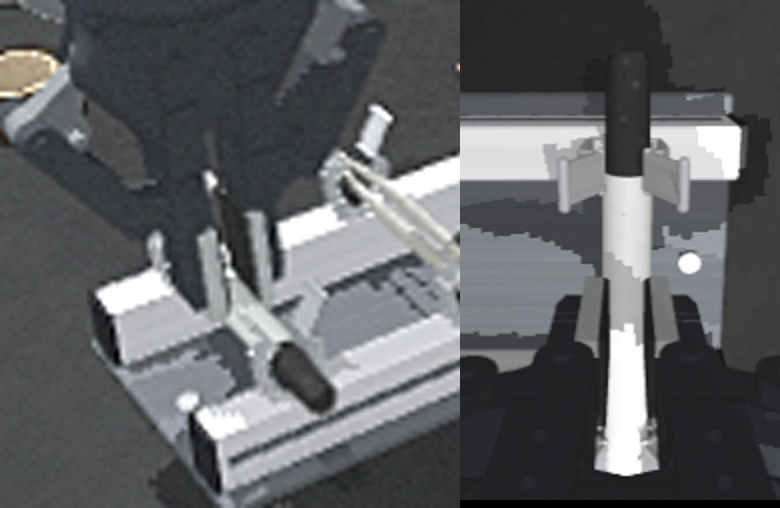

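In both views the pen is in the clips. The moment shows almost all the load on the front clip, about 4 cm ahead of the grip, so the front is home and the rear is still riding high. I'll pitch the tool slightly to bring the rear end down.

Request:
send_rows:
  moves: "-0.06 0 0 0 0.5 0;-0.06 0 0 0 0.5 0;-0.06 0 0 0 0.5 0;-0.06 0 0 0 0.5 0;0 0 0 0 0 0;0 0 0 0 0 0;0 0 0 0 0 0;0 0 0 0 0 0;0 0 0 0 0 0;0 0 0 0 0 0"

```text
clock: 12.12
ee_pos: [0.497, 0.174, 0.1141]
eef_rot: [-0.017, 0.081, 0.997, 0.001]
ft_force: [-12.6, -2.2, 32.6]
finger_gap: 0.106
finger_force: 103.5
```

```bash
python3 - <<'E'
from h import *
s=manip.state(); print(s["ee_pos"].round(4),s["eef_rot"].round(4),s["ft_force"].round(1),s["ft_torque"].round(2))
E
```

```text
[0.497  0.174  0.1141] [-0.0171  0.0815  0.9965  0.0013] [-12.6  -2.2  32.6] [-0.72  2.02 -0.08]
```

The moment is the same after pitching. It fits the sideways servo force acting at a wrist reference above the TCP, so the load is probably central. I'll undo the pitch, unload, release and check the seating with the cameras.

Request:
send_rows:
  moves: "0.06 0 0 0 -0.5 0;0.06 0 0 0 -0.5 0;0.06 0 0 0 -0.5 0;0.06 0 0 0 -0.5 0;0 0 -0.1 0 0 0;0 0 -0.1 0 0 0;0 0 -0.1 0 0 0;0 0 0 0 0 0;0 0 0 0 0 0;0 0 0 0 0 0"

```text
clock: 12.95
ee_pos: [0.4949, 0.1744, 0.1144]
eef_rot: [-0.0, 0.081, 0.997, -0.0]
ft_force: [-4.3, -1.6, 9.6]
finger_gap: 0.106
finger_force: 100.5
```

Request:
send_rows:
  moves: "0 0 0 0 0 0;0 0 0 0 0 0;0 0 0 0 0 0;0 0 0 0 0 0;0 0 0 0 0 0;0 0 0 0 0 0;0 0 0 0 0 0;0 0 0 0 0 0;0 0 0 0 0 0;0 0 0 0 0 0"
  fingers: 0.6
  grip_force: 40

```text
clock: 13.78
ee_pos: [0.4952, 0.1744, 0.1139]
eef_rot: [0.0, 0.081, 0.997, 0.0]
ft_force: [0.3, -0.3, 0.0]
finger_gap: 0.398
finger_force: 0.0
```

Request:
send_rows:
  moves: "0 0 -1 0 0 0;0 0 -1 0 0 0;0 0 -2 0 0 0;0 0 -2 0 0 0;0 0 -2 0 0 0;0 0 -2 0 0 0;0 0 -1 0 0 0;0 0 0 0 0 0;0 0 0 0 0 0;0 0 0 0 0 0"

```text
clock: 14.62
ee_pos: [0.4946, 0.1743, 0.2231]
eef_rot: [-0.001, 0.081, 0.997, -0.0]
ft_force: [0.1, 0.1, -1.2]
finger_gap: 0.399
finger_force: 0.0
```

```bash
python3 - <<'E'
from h import *
import pickle
c=cam("wrist"); d=cam("scene"); pickle.dump((c,d),open("f.pkl","wb"))
s=manip.state(); print(s["clock"],s["ee_pos"].round(4),s["ft_force"].round(1))
a=cv2.resize(d["color"][180:290,170:300,::-1],(600,508),interpolation=cv2.INTER_CUBIC)
b=cv2.resize(c["color"][100:350,240:400,::-1],None,fx=2,fy=2)[:500]
o=np.zeros((508,780,3),np.uint8); o[:,:460]=a[:,:460]; o[:500,460:780]=b[:,:320]; cv2.imwrite("pics/m5.png",o)
E
```

```text
14.7167 [0.4943 0.1743 0.2227] [-0.8 -0.4 -0.4]
```

View pics/m5.png

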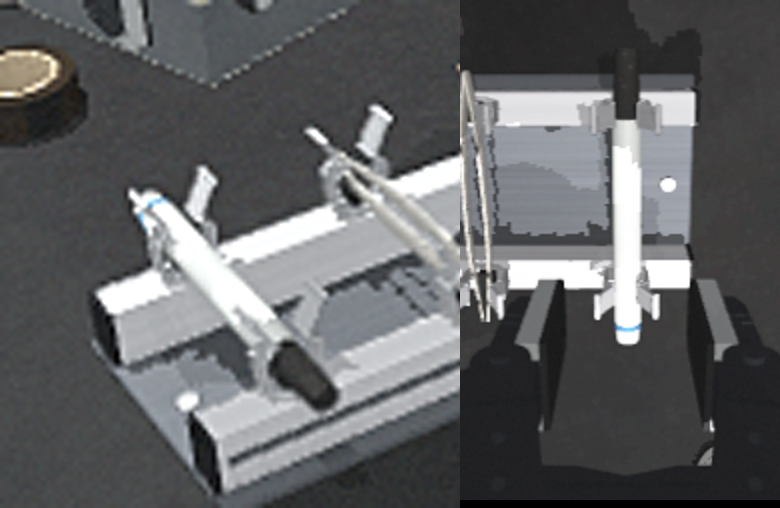

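The pen lies in both clips, with its cap forward at (318,392) and its blue ring at the rear at (150,203); the wrist half shows it straight between both clips. I'll triangulate the height at the blue ring and at the cap joint.

```bash
python3 - <<'E'
from h import *
import pickle
c,d=pickle.load(open("f.pkl","rb"))
def blue(im,box):
    x0,x1,y0,y1=box; r=im[y0:y1,x0:x1].astype(int); m=(r[:,:,2]-r[:,:,0])>40; p=np.argwhere(m); print("blue",len(p)); return p.mean(0)[::-1]+[x0,y0]
rw=blue(c["color"],(305,345,240,290)); rs=blue(d["color"],(190,215,215,240)); print(rw,rs)
K=lambda u,v:(170+u*130/600,180+v*110/508)
W=lambda u,v:(240+(u-460)/2,100+v/2)
def tri(pw,ps):
    o1,d1=ray(c,*pw);o2,d2=ray(d,*ps)
    t=np.linalg.lstsq(np.c_[d1,-d2],o2-o1,rcond=None)[0]; a,b=o1+t[0]*d1,o2+t[1]*d2
    return ((a+b)/2).round(4),np.linalg.norm(a-b).round(4)
print("ring(top surface)",tri(rw,rs))
print("joint(axis)",tri(W(626,120),K(282,360)))
print("capend",tri(W(627,50),K(320,390)))
# expected for level home pen: axis at z .043
P=np.array([.4945,.1740,.043]); u=np.array([np.cos(np.radians(9.4)),-np.sin(np.radians(9.4)),0])
for n,s in(("rear end",.0705),("front end",-.0705)):
    for z in(0,.003,.006):
        q=P+u*s+[0,0,z]; x,y=proj(d,q); X,Y=proj(c,q); print(n,z,"scene crop",((x-170)*600/130).round(0),((y-180)*508/110).round(0),"wrist crop",(460+(X-240)*2).round(0),((Y-100)*2).round(0))
E
```

```text
blue 31
blue 8
[323.41935484 263.80645161] [201.875 225.375]
ring(top surface) (array([0.5598, 0.1638, 0.0437]), np.float64(0.0011))
joint(axis) (array([0.4577, 0.1791, 0.0382]), np.float64(0.0013))
capend (array([0.4273, 0.1848, 0.0457]), np.float64(0.0009))
rear end 0 scene crop 146.0 205.0 wrist crop 627.0 335.0
rear end 0.003 scene crop 145.0 198.0 wrist crop 627.0 338.0
rear end 0.006 scene crop 143.0 192.0 wrist crop 627.0 341.0
front end 0 scene crop 322.0 401.0 wrist crop 627.0 44.0
front end 0.003 scene crop 321.0 394.0 wrist crop 627.0 44.0
front end 0.006 scene crop 320.0 386.0 wrist crop 627.0 44.0
```

Both ends measure level and at home height, to within about 3 mm. As a cheap check by touch, I'll press on the pen with shut fingers just inside each clip; home means contact at TCP z of about 0.122.

Request:
send_rows:
  moves: "1 0 0 0 0 0;1 0 0 0 0 0;0 0 1.5 0 0 0;0 0 1.5 0 0 0;0 0 1.5 0 0 0;0 0 1.5 0 0 0;0 0 1.5 0 0 0;0 0 1 0 0 0;0 0 0.6 0 0 0;0 0 0 0 0 0"
  fingers: 1
  grip_force: 20

```text
clock: 15.55
ee_pos: [0.474, 0.1776, 0.1317]
eef_rot: [-0.001, 0.081, 0.997, -0.0]
ft_force: [-0.4, 0.2, 0.1]
finger_gap: 0.0
finger_force: 0.0
```

Request:
send_rows:
  moves: "0 0 0.1 0 0 0;0 0 0.1 0 0 0;0 0 0.1 0 0 0;0 0 0.1 0 0 0;0 0 0.1 0 0 0;0 0 0.1 0 0 0;0 0 0.1 0 0 0;0 0 0.1 0 0 0;0 0 0.1 0 0 0;0 0 0 0 0 0"

```text
clock: 16.38
ee_pos: [0.4753, 0.1776, 0.1237]
eef_rot: [-0.0, 0.081, 0.997, -0.0]
ft_force: [-0.9, 0.1, -0.1]
finger_gap: 0.001
finger_force: 0.0
```

Request:
send_rows:
  moves: "0 0 0.1 0 0 0;0 0 0.1 0 0 0;0 0 0.05 0 0 0;0 0 0.05 0 0 0;0 0 0.05 0 0 0;0 0 0 0 0 0;0 0 0 0 0 0;0 0 0 0 0 0;0 0 0 0 0 0;0 0 0 0 0 0"

```text
clock: 17.22
ee_pos: [0.4755, 0.1778, 0.1217]
eef_rot: [0.0, 0.081, 0.997, 0.0]
ft_force: [-4.3, -1.2, 13.3]
finger_gap: 0.0
finger_force: 6.9
```

The front is home, with contact at 0.1217. Now the rear.

Request:
send_rows:
  moves: "0 0 -0.5 0 0 0;0 0 -0.5 0 0 0;-1.3 0 0 0 0 0;-1.3 0 0 0 0 0;-1.3 0 0 0 0 0;0 0 0.3 0 0 0;0 0 0.3 0 0 0;0 0 0.1 0 0 0;0 0 0 0 0 0;0 0 0 0 0 0"

```text
clock: 18.05
ee_pos: [0.5129, 0.1714, 0.1231]
eef_rot: [-0.001, 0.081, 0.997, -0.0]
ft_force: [-0.1, 0.2, -0.3]
finger_gap: 0.003
finger_force: 0.0
```

Request:
send_rows:
  moves: "0 0 0.05 0 0 0;0 0 0.05 0 0 0;0 0 0.05 0 0 0;0 0 0.05 0 0 0;0 0 0.05 0 0 0;0 0 0.05 0 0 0;0 0 0 0 0 0;0 0 0 0 0 0;0 0 0 0 0 0;0 0 0 0 0 0"

```text
clock: 18.88
ee_pos: [0.5138, 0.1715, 0.1218]
eef_rot: [0.0, 0.081, 0.997, 0.0]
ft_force: [-3.5, -0.5, 11.9]
finger_gap: -0.001
finger_force: 6.1
```

Both ends bear at the same home height, so I retreat.

Request:
send_rows:
  moves: "0 0 -0.5 0 0 0;0 0 -1.5 0 0 0;0 0 -2.5 0 0 0;0 0 -2.5 0 0 0;0 0 -2.5 0 0 0;0 0 -1.5 0 0 0;0 0 -0.5 0 0 0;0 0 0 0 0 0;0 0 0 0 0 0;0 0 0 0 0 0"

```text
clock: 19.72
ee_pos: [0.5131, 0.1712, 0.234]
eef_rot: [-0.001, 0.081, 0.997, -0.0]
ft_force: [-0.7, -0.2, 0.3]
finger_gap: 0.001
finger_force: 0.0
```

```bash
python3 - <<'E'
from h import *
import pickle
c,d=pickle.load(open("f.pkl","rb")); e=cam("scene"); s=manip.state()
x=np.abs(e["color"][205:275,195:250].astype(int)-d["color"][205:275,195:250]).mean(2); print("changed px",(x>40).sum(),s["clock"],s["ee_pos"].round(3),s["ft_force"].round(1))
if (x>40).sum()<150: print(manip.job_done())
E
```

```text
changed px 32 19.7667 [0.513 0.171 0.234] [-0.2 -0.2 -0.4]
the job is handed in; nothing more can be done
None
```

The marker pen is clipped into the empty place with both ends pressed home at the same height (possibly 2–3 mm off-centre lengthwise), the gripper is clear, and the job was handed in at 19.8 s; the verdict wasn't shown.

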